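# Nudge the gauge block home against the hidden stop

### The job

Pick up the wooden fid and, with its tip, gently nudge the beech block along the rails into the green covered gauge until it fetches up solid against the stop hidden under the hood. The stop is only finger-tight, so do not drive it back; push only with the fid, never with the gripper, and leave the clear pot of glass crumbs where it stands. When the block is home, lay the fid down flat on the bench about where it lay.

Things in the scene. Friction and masses are not known exactly. Their poses are not given: they have to be found in the camera images.
- gauge: Green covered gauge fixed to the bench. Origin on the bench top, mid-mouth of the hood; +x runs into the hood, away from the robot. Guide rails 12 mm high, 35 mm apart inside, 55 mm over all, from x = -0.040 to the back plate at +0.105. Hood x = 0 to 0.105, inside 35 mm wide, 27 high; outside 30 high; feet 86 mm over all. The block's rear face ends 35 to 5 mm in front of the mouth when home.
- stop (a joint): Hidden steel stop under the hood, 25 to 55 mm inside the mouth, differs from run to run. Held by friction: it bears about 20 N and slides back under more, without springing back. Value in m: how far it has been driven inward (0 = as set, 0.02 = end of travel).
- stop_pin (a joint): Small touch pin in the hidden stop's face, standing out 3 mm towards the mouth. It gives way to the block at about 1 N and does not spring back. Value in m: how far it is pressed in (0 = untouched, 0.003 = flush, block solid against the stop).
- block_center (a point): Centre of the plain beech block, 60 mm long (own y axis), 32 wide, 22 high, about 0.1 kg; the centre is 11 mm up. It lies on the bench between the rails, long side along the gauge's x, its rear (robot-side) face 55 to 75 mm in front of the mouth, and slides under about 1 N.
- fid_center (a point): Centre of the wooden fid, a flat stick 157 mm long (own y axis) with tapered tips 78 mm from the centre, both alike, 22 mm wide at the middle, 10 mm thick, about 30 g. It lies flat on the bench left of the gauge, centre 5 mm up; grip it across its width at the middle.
- cup_glass: Clear pot with glass crumbs, 101 mm across, 90 mm high, left of the gauge; origin at the centre of its underside. Leave it alone.
Not all that is in view belongs to the job. Of the things that look like the part that bears fid_center, the larger one is meant.

How it is judged:
By the outcome, as a careful person would: the job done as asked, in the order asked, and still so for the second after the job is handed in, with the robot touching nothing.
It also fails if it takes over 64 s, if anything falls off the work surface, if the arm or the gripper's body presses on something with over 40 N, if the wrist force passes 120 N, or if a joint passes its speed limit or range.

### The arm

A 6-joint arm with a two-finger parallel gripper is mounted at the origin on a cart in front of the work surface, level with it; the furniture and walls round the work are solid. World frame = base frame: x ahead of the robot, y to its left, z up, the work surface at z = 0. Lengths are in mm, angles in rad, forces in N, time in s.
With the tool pointing down it reaches from about 275 to 725 mm from the base axis. Payload 15.9 kg.
Tool frame: the origin (TCP) lies at the very end of the fingers, on their centre line; the grasp point (between the pads) lies 19 mm behind it; x points along the fingers, y is the direction in which the jaws open and shut, and the axes are right-handed (so a half turn about x gives the same grasp; the last joint's range is limited). The gripper opens to 85 mm and grips with 20 to 120 N. Pads are 22 mm wide; open, the fingers measure 114 mm over their backs; the gripper's body (76 mm by 85 mm) begins 54 mm behind the grasp point. The pads swing forward as they close: fully open they stand 13 mm farther back than shut.
Start: joints at [0, 0.213, -0.034, 1.323, 0, 1.571], TCP at [499.985, -0, 231.306] pointing down, gripper open.
Joint ranges: [-2.98, 2.98], [-0.74, 1.72], [-1.14, 1.35], [-2.1, 2.04], [-1.57, 1.44], [-3.14, 3.14]. Speed limits (rad/s): [1.89, 1.89, 2.39, 2.57, 3.14, 3.14].

### API

Orientations are given as a rotation vector (axis times angle).
In Python, from plant import arm, imaging, ticket gives the robot as it stands.
- The arm moves only by the shell command python3 -m creep 'ROWS' [OPENING] [FORCE]. ROWS is JSON, a list of rows, each a list of 4 numbers: the shift along the tool's x, y, z in mm, then the turn about the tool's x in degrees. A call has 1 to 12 rows; each row shifts and turns the pose as measured when the row begins, along the tool's axes as they then stand; what a row does not reach is not made up. A row lasts 1/12 s, in which the tool goes at most 41.7 mm and 7.16 degrees, less where a joint would pass 70% of its speed; a pose out of reach is approached as far as the arm can. A call is refused whole if a number of a shift passes 41.7 or a number of a turn 7.16, either way. A call with a gripper value outside its range is refused whole. OPENING is the finger opening in mm, from 0 to 85.4, set as the call begins (- or left out, the last holds). The fingers move at their own pace and stop on an object; FORCE is the grip in N (left out, the last holds). Time passes only in rows, so rows that do not move let the fingers close. It gives the time, the measured TCP pose, the force and the opening at its end, in the units of the state.
- arm.sense(): the state, without advancing time (a new reading comes with each control period).
- imaging.capture(name): name is "scene" or "side" or "wrist"; returns a dict with "image" (384x512x3 uint8, red, green, blue), "fov_y" (degrees; the focal length in pixels is half the picture's height over the tangent of half this angle, whatever the lens; pixels are square), "cx", "cy" (the principal point, pixels), "origin" and "attitude" of the camera in the world. Camera axes: x right, y up, looking along -z (the intrinsics and any distortion apply to the point x, -y, -z); pixel columns grow to the right and rows downward; lengths in mm; the calibration is good to about 2 mm. The wrist camera is an equidistant fisheye: a pixel r from the principal point sees the ray r / f radians off the axis. A picture is of the moment at which its call begins. There is no depth.
- ticket.hand_in(): hands the job in, once; it reports no verdict.
Trained networks look in the newest picture that a camera, given by its name, has taken for a name from the list of things; names that differ only in an ending like _2 or _b are one class to them, and where a whole thing is asked for, a point or a joint stands for the part that bears it (a point fixed in the world has none). Each returns a list of dicts, best first, with "confidence" (0 to 1); they miss things now and then, are a little off and sometimes report something else, mostly with a low value. They report only what shows in the picture. A call takes as long as a camera call. They do not tell look-alikes from the thing itself.
- imaging.boxes_of(camera, thing): "bbox" ([centre column, centre row, width, height] as shares, 0 to 1, of the picture: columns of its width, rows of its height, round what is visible of it).
The state is a dict: "t": time; "qpos": joint angles; "qd": joint speeds; "effort": joint torques, N m; "tcp_pos": TCP position; "ee_rot": TCP orientation; "contact_force": force on the tool from outside, world axes, zero at the start; "moment": the same for the moment, N m; "grip_width": opening from 0.0 (shut) to 1.0 (fully open).
Only numpy, scipy, OpenCV 4.12 (cv2) and the standard library are available. Lean on these libraries where they do the work, as an engineer would, in place of code of your own. Each camera call takes 0.05 s, during which the arm holds its last target.

## Working session

There is one attempt and no reset: what is moved stays moved. The work goes in short steps, Python scripts to look and compute and a shell command to move; the robot and the scene stay as the last step left them, time stands still between calls to the robot, and variables do not carry over. Pictures are saved under pics/ and viewed, and the job is handed in when it is done.

```bash
ls; mkdir -p pics
python3 - <<'E'
from plant import arm, imaging
import cv2
print(arm.sense())
for c in ["scene","side","wrist"]:
    d=imaging.capture(c); cv2.imwrite(f"pics/{c}0.png",d["image"][:,:,::-1])
    print(c,{k:v for k,v in d.items() if k!="image"})
    for t in ["gauge","block_center","fid_center","cup_glass"]:
        print(t,imaging.boxes_of(c,t))
E
```

```text
pics
{'t': 0.0, 'qpos': array([-6.47809609e-06,  2.13350129e-01, -3.50269106e-02,  1.32351183e+00,
       -1.09692238e-05,  1.57080243e+00]), 'qd': array([-0.00059116,  0.00087099, -0.00032329, -0.00028256,  0.00057144,
       -0.0005113 ]), 'effort': array([-1.43474466e-03, -6.86183596e+01,  4.87125492e+01,  1.75234705e-02,
       -1.83502889e-04, -7.31988712e-05]), 'tcp_pos': array([ 4.99668857e+02, -6.69878990e-03,  2.30831951e+02]), 'ee_rot': array([ 1.208684  ,  1.20999006, -1.21001853]), 'contact_force': array([-0.15503945, -0.82379869,  0.03076192]), 'moment': array([0.04852722, 0.00717569, 0.03244654]), 'grip_width': 0.9976622026922134}
scene {'fov_y': 57.50813513431277, 'cx': 248.69242442744616, 'cy': 197.46909512877707, 'origin': array([198.40171607, 620.13909555, 661.03250052]), 'attitude': array([ 0.29845111, -0.93685611, -2.33860398])}
gauge [{'bbox': [0.4378, 0.4741, 0.092, 0.1049], 'confidence': 0.56}]
block_center [{'bbox': [0.4852, 0.5151, 0.0484, 0.0526], 'confidence': 0.76}]
fid_center [{'bbox': [0.4803, 0.6855, 0.1367, 0.0435], 'confidence': 0.7}, {'bbox': [0.5462
[... 441 characters left out ...]
 0.0543, 0.0456], 'confidence': 0.95}]
fid_center [{'bbox': [0.4092, 0.4743, 0.1133, 0.0326], 'confidence': 0.8}, {'bbox': [0.49, 0.648, 0.1059, 0.0352], 'confidence': 0.67}]
cup_glass [{'bbox': [0.5824, 0.4224, 0.068, 0.112], 'confidence': 0.6}]
wrist {'fov_y': 65.70646984690485, 'cx': 252.5877994734699, 'cy': 194.1471300525219, 'origin': array([499.34358461,  76.13861463, 373.42731872]), 'attitude': array([-3.04467849e-01, -5.23212830e-04, -2.05665998e-04])}
gauge [{'bbox': [0.7105, 0.2135, 0.2301, 0.2047], 'confidence': 0.92}]
block_center [{'bbox': [0.598, 0.1764, 0.1082, 0.0878], 'confidence': 0.58}]
fid_center [{'bbox': [0.5795, 0.4503, 0.1391, 0.101], 'confidence': 0.86}]
cup_glass []
```

Run:
```python
import cv2
for c in ["scene","side","wrist"]:
    im=cv2.imread(f"pics/{c}0.png")
    if c=="scene": im=im[130:310,130:370]
    if c=="side": im=im[110:290,160:400]
    h,w=im.shape[:2]
    s=min(800/w,600/h)
    cv2.imwrite(f"pics/{c}0b.png",cv2.resize(im,None,fx=s,fy=s,interpolation=cv2.INTER_CUBIC))
```

```text
(no output)
```

View pics/scene0b.png

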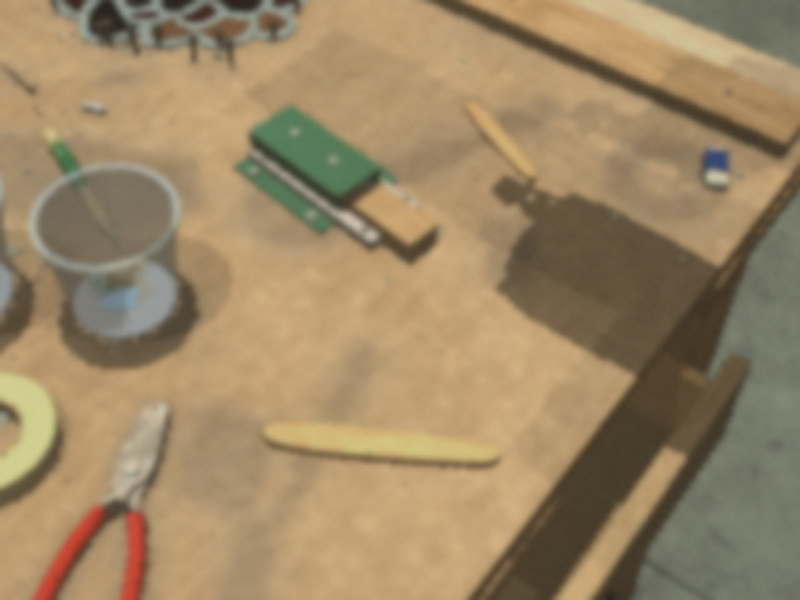

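View pics/side0b.png

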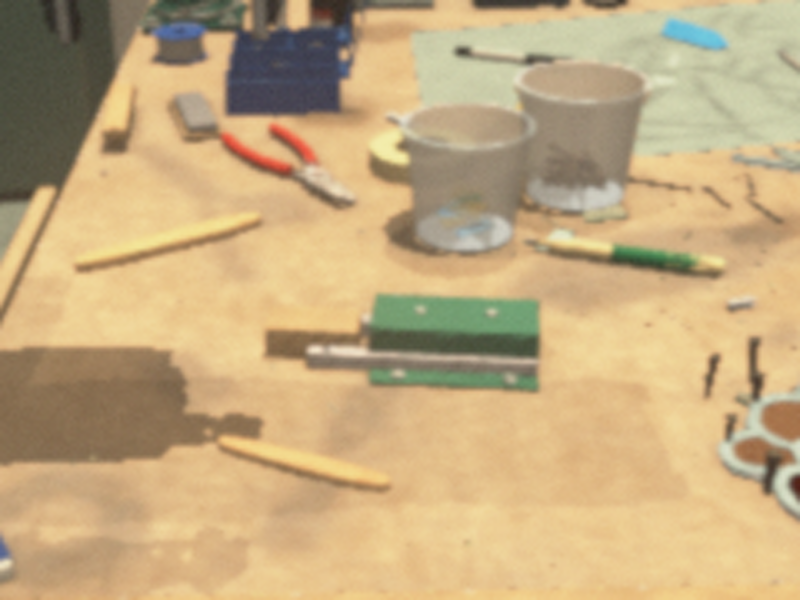

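View pics/wrist0b.png

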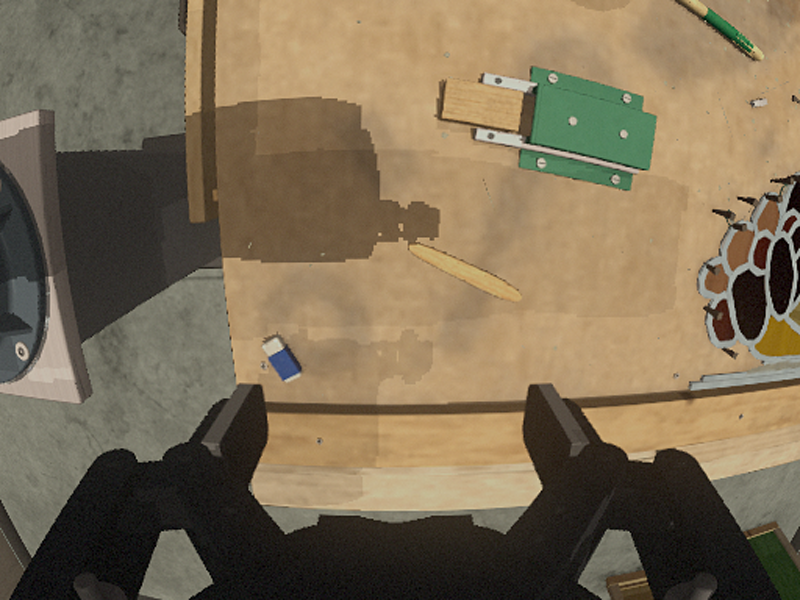

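```bash
cat > h.py <<'E'
import numpy as np, cv2
from scipy.spatial.transform import Rotation as R
def ray(d,p):
    f=384/2/np.tan(np.radians(d["fov_y"]/2)); v=(np.array(p,float)-[d["cx"],d["cy"]])
    if d.get("fish"):
        r=np.hypot(*v); th=r/f; c=np.array([v[0]/r*np.sin(th),-v[1]/r*np.sin(th),-np.cos(th)])
    else: c=np.array([v[0]/f,-v[1]/f,-1])
    return R.from_rotvec(d["attitude"]).apply(c)
def onz(d,p,z):
    r=ray(d,p); o=np.array(d["origin"]); return o+r*(z-o[2])/r[2]
def proj(d,P):
    f=384/2/np.tan(np.radians(d["fov_y"]/2))
    c=R.from_rotvec(d["attitude"]).inv().apply(np.atleast_2d(P)-np.array(d["origin"]))
    if d.get("fish"):
        q=np.hypot(c[:,0],c[:,1]); th=np.arctan2(q,-c[:,2]); s=f*th/q
        return np.c_[d["cx"]+c[:,0]*s,d["cy"]-c[:,1]*s]
    return np.c_[d["cx"]-f*c[:,0]/c[:,2],d["cy"]+f*c[:,1]/c[:,2]]
def cap(n):
    from plant import imaging
    d=imaging.capture(n); d["fish"]=n=="wrist"; return d
E
python3 - <<'E'
from h import *
S=dict(fov_y=57.50813513431277,cx=248.69242442744616,cy=197.46909512877707,origin=[198.40171607,620.13909555,661.03250052],attitude=[0.29845111,-0.93685611,-2.33860398])
D=dict(fov_y=52.97459553075777,cx=252.90733675567276,cy=189.39753970499044,origin=[578.32662454,-609.37944706,417.66209314],attitude=[1.11597164,0.02650659,-0.01093369])
W=dict(fish=1,fov_y=65.70646984690485,cx=252.5877994734699,cy=194.1471300525219,origin=[499.34358461,76.13861463,373.42731872],attitude=[-3.04467849e-01,-5.23212830e-04,-2.05665998e-04])
s=lambda x,y:(130+x*.3,130+y*.3); e=lambda x,y:(160+x*.3,110+y*.3); w=lambda x,y:(x*.64,y*.64)
np.set_printoptions(precision=1,suppress=True)
print("tool",R.from_rotvec([1.2087,1.21,-1.21]).as_matrix())
print("fid scene",onz(S,s(265,432),5),onz(S,s(498,457),5))
print("fid side",onz(D,e(78,264),5),onz(D,e(260,217),5))
print("block top wrist",[onz(W,w(*p),22) for p in [(445,80),(441,122),(520,132),(527,90)]])
print("block top scene",[onz(S,s(*p),22) for p in [(410,248),(437,220)]], "side",[onz(D,e(*p),22) for p in [(268,330)]])
print("hood wrist",[onz(W,w(*p),30) for p in [(540,82),(527,146),(651,172),(657,110)]])
print("hood scene",[onz(S,s(*p),30) for p in [(290,106),(250,134),(345,197),(380,176)]])
print("rails wrist",[onz(W,w(*p),12) for p in [(484,73),(481,84),(477,128),(474,141)]])
print("feet wrist",[onz(W,w(*p),0) for p in [(533,66),(519,168),(631,190),(644,97)]])
print("cup base",onz(S,s(125,298),0), onz(D,e(464,232),0))
E
```

```text
tool [[-0.  1. -0.]
 [ 0. -0. -1.]
 [-1. -0. -0.]]
fid scene [521.1 323.6   5. ] [388.  245.4   5. ]
fid side [391.7 244.8   5. ] [523.6 323.2   5. ]
block top wrist [array([536.9, 139.4,  22. ]), array([533.9, 106.8,  22. ]), array([594.6, 102. ,  22. ]), array([600. , 135.4,  22. ])]
block top scene [array([534.5, 145.3,  22. ]), array([535.4, 109.7,  22. ])] side [array([537.9, 106.8,  22. ])]
hood wrist [array([607.9, 141.3,  30. ]), array([598.1,  91.1,  30. ]), array([707.1,  79.6,  30. ]), array([711.1, 131.6,  30. ])]
hood scene [array([702.6,  84.9,  30. ]), array([705.6, 130.6,  30. ]), array([600.7, 139.4,  30. ]), array([593.7, 104.9,  30. ])]
rails wrist [array([568.3, 148.4,  12. ]), array([565.9, 139.3,  12. ]), array([562.9, 104. ,  12. ]), array([560.6,  93.6,  12. ])]
feet wrist [array([611.5, 160.1,   0. ]), array([600.4,  73.9,   0. ]), array([705.3,  62.2,   0. ]), array([715.7, 146.2,   0. ])]
cup base [681.9 296.8   0. ] [682.7 296.9   0. ]
```

```bash
python3 -m creep '[[0,-6.2,-40,0],[0,-6.2,-40,0],[0,-6.2,-40,0],[0,-6.2,-40,0],[0,-6.2,-40,0],[0,-6.2,-40,0],[0,-6.2,-40,0],[0,0,0,-7],[0,0,0,-7],[0,0,0,-7],[0,0,0,0]]' 50 25; python3 -c "
from plant import arm;print(arm.sense()['qpos'])"
```

```text
t: 1.67
tcp_pos: [454.5, 292.0, 230.4]
ee_rot: [0.935, 1.36, -0.934]
contact_force: [-0.2, -0.2, 0.6]
grip_width: 0.588
[ 5.71338394e-01  2.96319919e-01  7.22890129e-02  1.34588018e+00
 -5.27016074e-04  1.77506882e+00]
```

```bash
python3 -m creep '[[10,0,0,-7.1],[10,0,0,-7.1],[10,0,0,-7.1],[10,0,0,-7.1],[10,0,0,-7.1],[10,0,0,-7.1],[10,0,0,-7.1],[10,0,0,-7.1],[10,0,0,-7.1],[10,0,0,-7.1],[10,0,0,-7.1],[10,0,0,-7.1]]'; python3 -m creep '[[0,0,0,-7.1],[0,0,0,-7.1],[0,0,0,0],[0,0,0,0]]'
python3 - <<'E'
from h import *
from plant import arm
s=arm.sense(); print(s["tcp_pos"],s["qpos"]); print(R.from_rotvec(s["ee_rot"]).as_matrix().round(3))
d=cap("wrist"); print({k:v for k,v in d.items() if k!="image"})
cv2.imwrite("pics/w1.png",cv2.resize(d["image"][:,:,::-1],None,fx=1.5625,fy=1.5625))
E
```

```text
t: 2.67
tcp_pos: [457.1, 290.4, 107.6]
ee_rot: [-0.221, 1.554, 0.224]
contact_force: [0.2, 0.0, -0.3]
grip_width: 0.584
t: 3.0
tcp_pos: [456.2, 288.5, 105.1]
ee_rot: [-0.414, 1.529, 0.414]
contact_force: [0.1, 0.1, 0.0]
grip_width: 0.587
[456.22493523 288.54494099 105.06832642] [ 5.64422783e-01  3.47838927e-01 -1.78253519e-01  1.04261211e+00
 -8.13334460e-04  3.56157835e-02]
[[ 0.002 -0.505  0.863]
 [ 0.     0.863  0.505]
 [-1.    -0.001  0.002]]
{'fov_y': 65.70646984690485, 'cx': 252.5877994734699, 'cy': 194.1471300525219, 'origin': array([389.12699426, 249.3302805 , 247.03989153]), 'attitude': array([-0.18589161, -0.321214  ,  2.08027842]), 'fish': True}
```

View pics/w1.png

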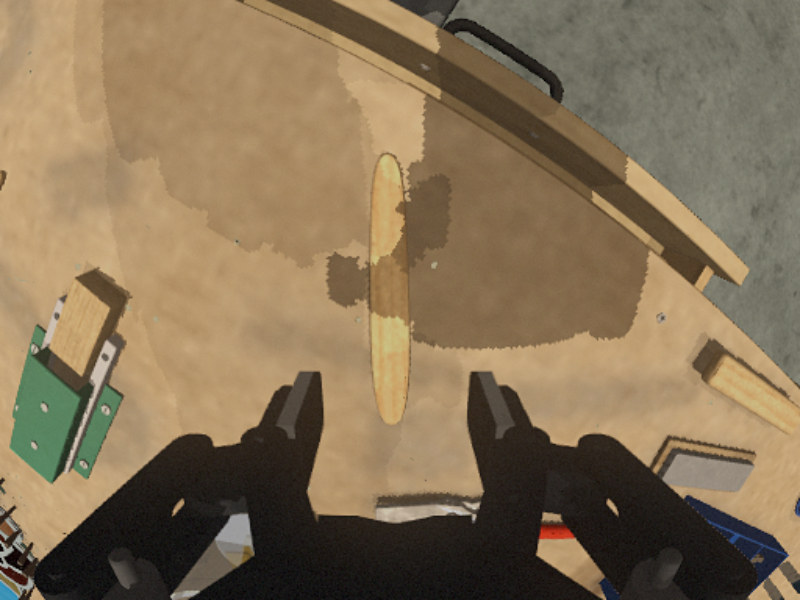

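Run:
```python
from h import *
np.set_printoptions(precision=1,suppress=True)
W=dict(fish=1,fov_y=65.70646984690485,cx=252.5877994734699,cy=194.1471300525219,origin=[389.12699426,249.3302805,247.03989153],attitude=[-0.18589161,-0.321214,2.08027842])
w=lambda x,y:(x*.64,y*.64)
a,b=onz(W,w(387,153),5),onz(W,w(393,424),5); print(a,b,(a+b)/2,np.linalg.norm(b-a),np.degrees(np.arctan2(*(b-a)[1::-1])))
m=(onz(W,w(370,283),5)+onz(W,w(410,283),5))/2; print(m)
t=R.from_rotvec([-0.414,1.529,0.414]).as_matrix(); print("delta tool",t.T@((a+b)/2-[456.2,288.5,5]))
print("block",[onz(W,w(*p),22) for p in [(92,272),(124,290)]],"hood",[onz(W,w(*p),30) for p in [(38,350),(90,385)]])
```

```text
[387.8 243.7   5. ] [522.8 325.9   5. ] [455.3 284.8   5. ] 158.08297022192056 31.345482610473816
[446.8 279.8   5. ]
delta tool [-0.  -2.7 -2.7]
block [array([523.2, 123.4,  22. ]), array([521.8, 148. ,  22. ])] hood [array([592.2, 100.9,  30. ]), array([590.9, 146.6,  30. ])]
```

```bash
python3 -m creep '[[10,-2.7,-2.7,-1],[12,0,0,0],[14,0,0,0],[14,0,0,0],[14,0,0,0],[12,0,0,0],[9,0,0,0],[5,0,0,0],[2,0,0,0],[0,0,0,0]]'
python3 - <<'E'
from h import *
from plant import arm
s=arm.sense(); print(s["tcp_pos"]); print(R.from_rotvec(s["ee_rot"]).as_matrix().round(3))
E
```

```text
t: 3.88
tcp_pos: [458.3, 285.6, 12.1]
ee_rot: [-0.388, 1.527, 0.391]
contact_force: [0.6, 0.4, 0.3]
grip_width: 0.589
[458.3202281  285.58965097  12.1358816 ]
[[ 0.008 -0.477  0.879]
 [ 0.004  0.879  0.477]
 [-1.    -0.     0.009]]
```

```bash
python3 -m creep '[[4,0.7,-3,-2.8],[3,0,0,0],[2,0,0,0],[0,0,0,0],[0,0,0,0]]'
python3 - <<'E'
from h import *
from plant import arm
s=arm.sense(); print(s["tcp_pos"]); print(R.from_rotvec(s["ee_rot"]).as_matrix().round(3))
d=cap("wrist")
cv2.imwrite("pics/w2.png",cv2.resize(d["image"][:,:,::-1],None,fx=1.5625,fy=1.5625))
E
```

```text
t: 4.3
tcp_pos: [457.1, 285.8, 5.1]
ee_rot: [-0.421, 1.517, 0.425]
contact_force: [0.3, 0.3, 0.4]
grip_width: 0.581
[457.07867831 285.78268214   5.05692381]
[[ 0.011 -0.515  0.857]
 [ 0.006  0.857  0.515]
 [-1.    -0.001  0.012]]
```

View pics/w2.png

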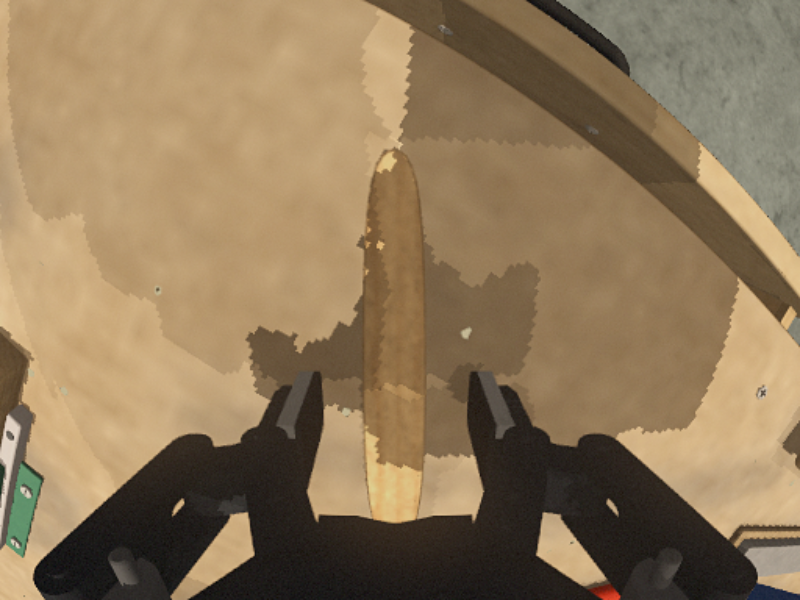

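```bash
python3 -m creep '[[2.5,0,-1.5,0],[1,0,-0.5,0],[0,0,0,0]]' 50 25;  python3 -m creep '[[0,0,0,0],[0,0,0,0],[0,0,0,0],[0,0,0,0],[0,0,0,0],[0,0,0,0],[0,0,0,0],[0,0,0,0]]' 0 30
```

```text
t: 4.6
tcp_pos: [455.8, 284.9, 1.8]
ee_rot: [-0.42, 1.516, 0.424]
contact_force: [0.3, 0.6, -0.6]
grip_width: 0.583
t: 5.27
tcp_pos: [455.8, 284.9, 2.0]
ee_rot: [-0.419, 1.516, 0.424]
contact_force: [0.7, 0.0, -0.7]
grip_width: 0.23
```

```bash
python3 -m creep '[[-10,0,0,0],[-20,0,0,0],[-20,-10,-8,0],[0,-20,-15,0],[0,-25,-19,0],[0,-25,-19,0],[0,-20,-16,0],[0,-12,-10,0],[0,0,0,0]]'; python3 -m creep '[[0,0,0,5],[0,0,0,6.5],[0,0,0,6.5],[0,0,0,6.5],[0,0,0,6.5],[0,0,0,4.5],[0,0,0,0],[0,0,0,0]]'
python3 - <<'E'
from h import *
from plant import arm
s=arm.sense(); print(s["tcp_pos"],s["grip_width"]); print(R.from_rotvec(s["ee_rot"]).as_matrix().round(3))
d=cap("wrist"); print({k:v.tolist() if hasattr(v,'tolist') else v for k,v in d.items() if k!="image"})
cv2.imwrite("pics/w3.png",cv2.resize(d["image"][:,:,::-1],None,fx=1.5625,fy=1.5625))
d=cap("side"); cv2.imwrite("pics/s3.png",cv2.resize(d["image"][110:290,130:370,::-1],None,fx=3.3333,fy=3.3333,interpolation=cv2.INTER_CUBIC))
E
```

```text
t: 6.02
tcp_pos: [438.0, 139.8, 58.8]
ee_rot: [-0.422, 1.511, 0.426]
contact_force: [-0.2, 0.6, -0.7]
grip_width: 0.232
t: 6.68
tcp_pos: [440.1, 141.9, 64.4]
ee_rot: [0.091, 1.549, -0.074]
contact_force: [0.2, -0.3, -0.2]
grip_width: 0.229
[440.11895327 141.94566496  64.38556463] 0.22878670641391835
[[ 0.021  0.106  0.994]
 [ 0.01   0.994 -0.106]
 [-1.     0.012  0.02 ]]
{'fov_y': 65.70646984690485, 'cx': 252.5877994734699, 'cy': 194.1471300525219, 'origin': [360.342785051031, 148.1503904192855, 204.99467979872202], 'attitude': [-0.25540853170477223, -0.24707888449704654, 1.4490527644767668], 'fish': True}
```

View pics/w3.png

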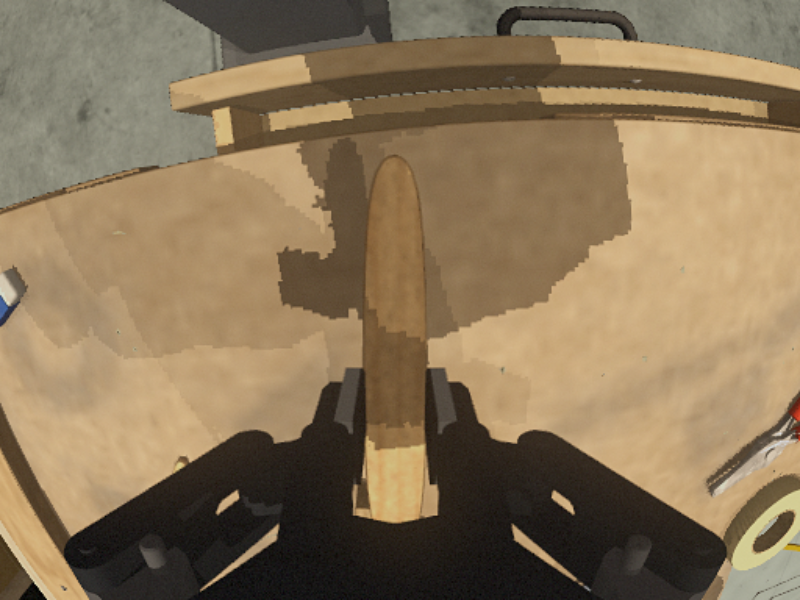

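View pics/s3.png

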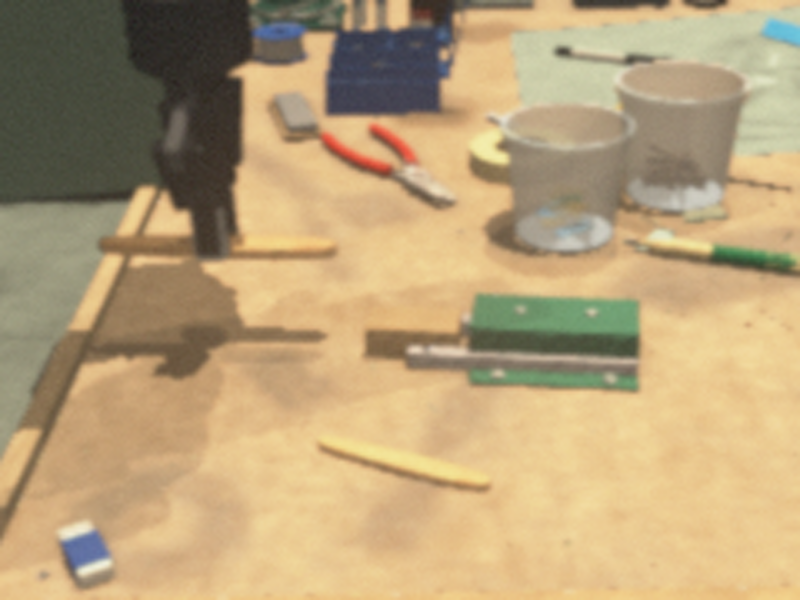

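```bash
python3 -m creep '[[10,-5,0,1],[14,0,0,0],[14,0,0,0],[8,0,0,0],[4,0,0,0],[1,0,0,0],[0,0,0,0]]'
python3 - <<'E'
from h import *
from plant import arm
s=arm.sense(); print(s["tcp_pos"],s["grip_width"],s["contact_force"]); print(R.from_rotvec(s["ee_rot"]).as_matrix().round(3))
d=cap("scene"); cv2.imwrite("pics/c4.png",cv2.resize(d["image"][130:280,180:380,::-1],None,fx=4,fy=4,interpolation=cv2.INTER_CUBIC))
d=cap("side"); cv2.imwrite("pics/s4.png",cv2.resize(d["image"][150:250,160:340,::-1],None,fx=4.4,fy=4.4,interpolation=cv2.INTER_CUBIC))
E
```

```text
t: 7.37
tcp_pos: [441.7, 138.2, 12.7]
ee_rot: [0.096, 1.547, -0.077]
contact_force: [-0.5, 0.1, -0.4]
grip_width: 0.231
[441.70221404 138.181318    12.65950739] 0.23107384610997603 [-0.51562301  0.12084543 -0.37999222]
[[ 0.023  0.11   0.994]
 [ 0.011  0.994 -0.11 ]
 [-1.     0.013  0.021]]
```

View pics/c4.png

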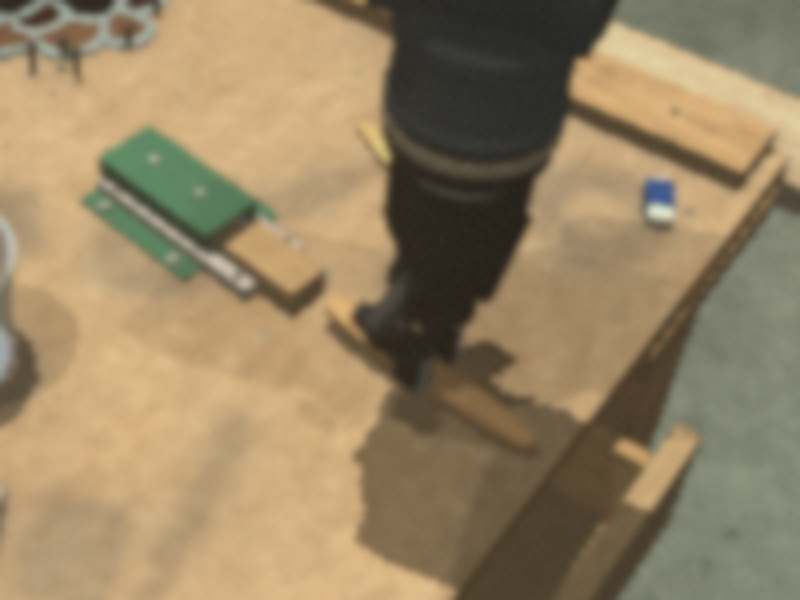

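View pics/s4.png

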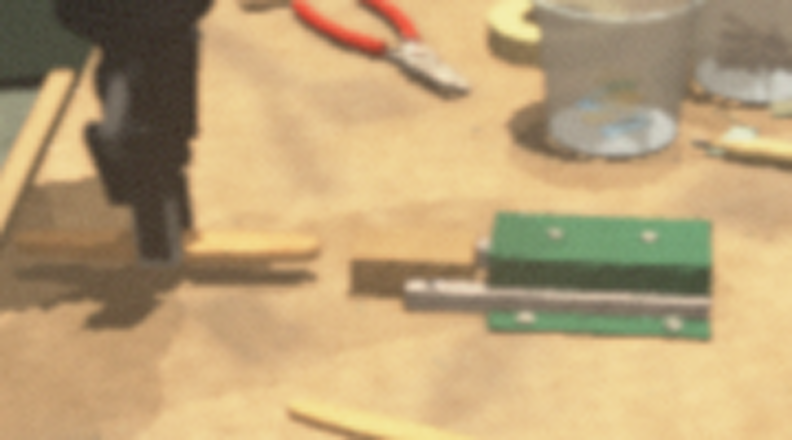

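Run:
```python
from h import *
np.set_printoptions(precision=1,suppress=True)
S=dict(fov_y=57.50813513431277,cx=248.69242442744616,cy=197.46909512877707,origin=[198.40171607,620.13909555,661.03250052],attitude=[0.29845111,-0.93685611,-2.33860398])
D=dict(fov_y=52.97459553075777,cx=252.90733675567276,cy=189.39753970499044,origin=[578.32662454,-609.37944706,417.66209314],attitude=[1.11597164,0.02650659,-0.01093369])
s=lambda x,y:(180+x*.25,130+y*.25); e=lambda x,y:(160+x/4.4,150+y/4.4)
print("tip",onz(S,s(334,306),17),onz(S,s(536,447),15), "side",onz(D,e(318,246),17),onz(D,e(20,243),15))
print("blk top",[onz(S,s(*p),22) for p in [(291,296),(325,270),(258,221),(225,245)]],"side near rear",onz(D,e(351,264),22))
print("hood",[onz(S,s(*p),30) for p in [(149,127),(101,158),(207,236),(255,206)]])
```

```text
tip [512.3 131.3  17. ] [359.7 147.3  15. ] side [519.1 130.6  17. ] [367.5 144.3  15. ]
blk top [array([535.7, 144.6,  22. ]), array([532. , 113.7,  22. ]), array([592.1, 104.8,  22. ]), array([595.4, 135. ,  22. ])] side near rear [536.7 102.5  22. ]
hood [array([702.2,  84.3,  30. ]), array([706.9, 128.1,  30. ]), array([604.5, 141.8,  30. ]), array([597.2, 101.4,  30. ])]
```

```bash
python3 -m creep '[[2,-2,0,1.2],[2,0,0,0],[1,0,0,0],[0,0,0,0]]';python3 -m creep '[[0,0,3,0],[0,0,2,0],[0,0,2,0],[0,0,0,0]]'
python3 - <<'E'
from h import *
from plant import arm
s=arm.sense(); print(s["tcp_pos"],s["grip_width"],s["contact_force"]); print(R.from_rotvec(s["ee_rot"]).as_matrix().round(3))
E
```

```text
t: 7.8
tcp_pos: [443.0, 136.4, 9.0]
ee_rot: [0.115, 1.543, -0.095]
contact_force: [-0.3, 0.2, 0.6]
grip_width: 0.234
t: 8.13
tcp_pos: [450.9, 135.5, 9.5]
ee_rot: [0.115, 1.543, -0.094]
contact_force: [-0.6, 0.0, 1.0]
grip_width: 0.231
[450.90094725 135.46436382   9.50110439] 0.23147341844175515 [-0.56117473  0.01100359  0.96827245]
[[ 0.026  0.133  0.991]
 [ 0.012  0.991 -0.133]
 [-1.     0.015  0.025]]
```

```bash
python3 -m creep '[[0.2,0,1,0],[0,0,1,0],[0,0,1,0],[0.1,0,1,0],[0,0,1,0],[0,0,1,0],[0.1,0,1,0],[0,0,1,0],[0,0,1,0],[0.1,0,1,0],[0,0,1,0],[0,0,1,0]]'; python3 -m creep '[[0.1,0,1,0],[0,0,1,0],[0,0,1,0],[0.1,0,1,0],[0,0,1,0],[0,0,1,0]]'
python3 - <<'E'
from h import *
from plant import arm
s=arm.sense(); print(s["tcp_pos"],s["grip_width"],s["contact_force"]); print(R.from_rotvec(s["ee_rot"]).as_matrix().round(3))
d=cap("scene"); cv2.imwrite("pics/c5.png",cv2.resize(d["image"][130:280,180:380,::-1],None,fx=4,fy=4,interpolation=cv2.INTER_CUBIC))
d=cap("side"); cv2.imwrite("pics/s5.png",cv2.resize(d["image"][150:250,160:340,::-1],None,fx=4.4,fy=4.4,interpolation=cv2.INTER_CUBIC))
E
```

```text
t: 9.13
tcp_pos: [463.3, 133.6, 9.0]
ee_rot: [0.115, 1.544, -0.094]
contact_force: [-0.2, 0.4, -0.0]
grip_width: 0.231
t: 9.63
tcp_pos: [469.8, 132.7, 8.9]
ee_rot: [0.115, 1.544, -0.094]
contact_force: [-1.4, 0.3, 1.3]
grip_width: 0.231
[469.80425296 132.71577415   8.8878524 ] 0.23107109599370337 [-1.36595425  0.27676512  1.33788932]
[[ 0.025  0.133  0.991]
 [ 0.011  0.991 -0.133]
 [-1.     0.015  0.023]]
```

View pics/c5.png

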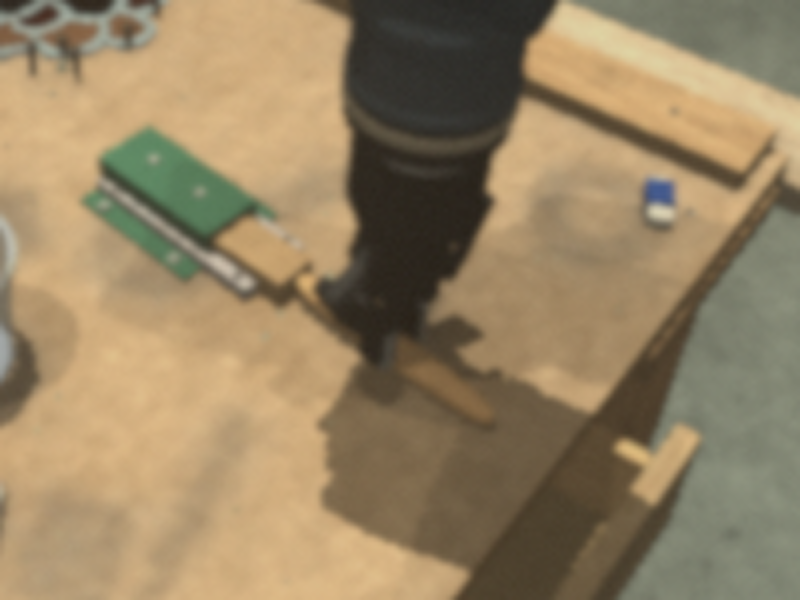

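View pics/s5.png

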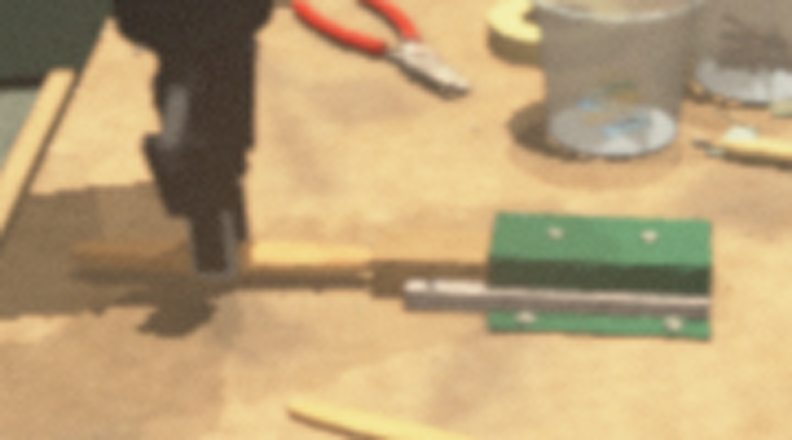

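```bash
python3 -m creep '[[0,0,1,0],[0,0,1,0],[0,0,1,0],[0.1,0,1,0],[0,0,1,0],[0,0,1,0],[0.1,0,1,0],[0,0,1,0],[0,0,1,0],[0.1,0,1,0],[0,0,1,0],[0,0,1,0]]'; python3 -m creep '[[0.1,0,1,0],[0,0,1,0],[0,0,1,0],[0.1,0,1,0],[0,0,1,0],[0,0,1,0]]'
```

```text
t: 10.73
tcp_pos: [482.8, 130.9, 8.8]
ee_rot: [0.115, 1.545, -0.094]
contact_force: [-1.2, -0.5, -0.1]
grip_width: 0.233
t: 11.23
tcp_pos: [489.4, 130.1, 8.7]
ee_rot: [0.115, 1.545, -0.094]
contact_force: [-2.1, 0.3, 0.4]
grip_width: 0.229
```

```bash
python3 -m creep '[[0,0,0.7,0],[0,0,0.7,0],[0.1,0,0.7,0],[0,0,0.7,0]]'; python3 -m creep '[[0,0,0.7,0],[0,0,0.7,0],[0.1,0,0.7,0],[0,0,0.7,0]]'
```

```text
t: 11.57
tcp_pos: [492.5, 129.6, 8.7]
ee_rot: [0.115, 1.545, -0.094]
contact_force: [-1.7, 0.1, -0.0]
grip_width: 0.232
t: 11.9
tcp_pos: [495.5, 129.2, 8.6]
ee_rot: [0.115, 1.545, -0.094]
contact_force: [-0.7, 0.2, -0.0]
grip_width: 0.23
```

```bash
python3 -m creep '[[0,0,0.7,0],[0,0,0.7,0],[0.1,0,0.7,0],[0,0,0.7,0]]'
```

```text
t: 12.23
tcp_pos: [498.6, 128.8, 8.6]
ee_rot: [0.115, 1.545, -0.094]
contact_force: [-1.6, 0.2, 0.1]
grip_width: 0.229
```

```bash
python3 -m creep '[[0,0,0.7,0],[0,0,0.7,0],[0.1,0,0.7,0],[0,0,0.7,0]]'
```

```text
t: 12.57
tcp_pos: [501.7, 128.4, 8.6]
ee_rot: [0.115, 1.545, -0.094]
contact_force: [-1.5, 0.3, 0.3]
grip_width: 0.234
```

```bash
python3 -m creep '[[0,0,0.4,0],[0,0,0.4,0],[0.1,0,0.4,0],[0,0,0.4,0],[0,0,0.4,0]]'
```

```text
t: 12.98
tcp_pos: [504.0, 128.1, 8.5]
ee_rot: [0.115, 1.545, -0.094]
contact_force: [-1.8, -0.1, 0.1]
grip_width: 0.232
```

```bash
python3 -m creep '[[0,0,0.4,0],[0,0,0.4,0],[0.1,0,0.4,0],[0,0,0.4,0],[0,0,0.4,0]]'
```

```text
t: 13.4
tcp_pos: [506.1, 127.8, 8.4]
ee_rot: [0.115, 1.545, -0.094]
contact_force: [-1.9, -0.8, -0.2]
grip_width: 0.236
```

```bash
python3 -m creep '[[0,0,0.4,0],[0,0,0.4,0],[0.1,0,0.4,0],[0,0,0.4,0],[0,0,0.4,0]]'
```

```text
t: 13.82
tcp_pos: [508.3, 127.5, 8.4]
ee_rot: [0.115, 1.545, -0.094]
contact_force: [-2.0, 0.5, 1.5]
grip_width: 0.233
```

```bash
python3 -m creep '[[0,0,0.4,0],[0,0,0.4,0],[0.1,0,0.4,0],[0,0,0.4,0],[0,0,0.4,0]]'
```

```text
t: 14.23
tcp_pos: [510.5, 127.2, 8.3]
ee_rot: [0.115, 1.545, -0.094]
contact_force: [-2.1, 0.9, 0.9]
grip_width: 0.23
```

```bash
python3 -m creep '[[0,0,0.4,0],[0,0,0.4,0],[0.1,0,0.4,0],[0,0,0.4,0],[0,0,0.4,0]]'
```

```text
t: 14.65
tcp_pos: [512.7, 126.9, 8.2]
ee_rot: [0.115, 1.545, -0.094]
contact_force: [-0.5, 0.5, 1.1]
grip_width: 0.231
```

Run:
```python
from h import *
d=cap("side"); cv2.imwrite("pics/s6.png",cv2.resize(d["image"][150:250,160:340,::-1],None,fx=4.4,fy=4.4,interpolation=cv2.INTER_CUBIC))
```

```text
(no output)
```

View pics/s6.png

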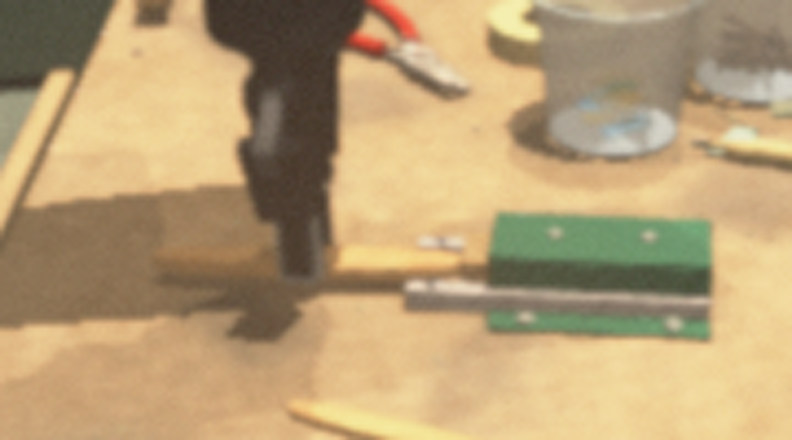

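```bash
python3 -m creep '[[0,0,0.4,0],[0,0,0.4,0],[0,0,0.4,0],[0,0,0.4,0]]'
```

```text
t: 15.03
tcp_pos: [514.3, 126.7, 8.2]
ee_rot: [0.115, 1.545, -0.094]
contact_force: [-1.6, 0.0, 0.8]
grip_width: 0.227
```

```bash
python3 -m creep '[[0,0,0.4,0],[0,0,0.4,0],[0,0,0.4,0],[0,0,0.4,0]]'
```

```text
t: 15.37
tcp_pos: [515.6, 126.4, 8.1]
ee_rot: [0.115, 1.546, -0.094]
contact_force: [-2.2, 0.3, 0.8]
grip_width: 0.229
```

```bash
python3 -m creep '[[0,0,0.4,0],[0,0,0.4,0],[0,0,0.4,0],[0,0,0.4,0]]'
```

```text
t: 15.7
tcp_pos: [516.9, 126.2, 8.0]
ee_rot: [0.114, 1.547, -0.094]
contact_force: [-3.9, 0.5, 0.3]
grip_width: 0.233
```

```bash
python3 -m creep '[[0,0,0.3,0],[0,0,0.3,0]]';python3 -m creep '[[0,0,0.3,0]]';python3 -m creep '[[0,0,0.3,0]]'
```

```text
t: 15.87
tcp_pos: [517.0, 126.1, 7.8]
ee_rot: [0.114, 1.548, -0.094]
contact_force: [-4.5, 1.4, 1.8]
grip_width: 0.23
t: 15.95
tcp_pos: [517.0, 126.1, 7.7]
ee_rot: [0.114, 1.548, -0.094]
contact_force: [-5.6, 0.8, 0.5]
grip_width: 0.229
t: 16.03
tcp_pos: [517.0, 126.1, 7.6]
ee_rot: [0.114, 1.549, -0.094]
contact_force: [-5.2, 1.0, 0.7]
grip_width: 0.236
```

```bash
python3 -m creep '[[-0.1,0,0.6,0]]';python3 -m creep '[[-0.1,0,0.6,0]]';python3 -m creep '[[-0.1,0,0.8,0]]';python3 -m creep '[[-0.1,0,0.8,0]]'
```

```text
t: 16.12
tcp_pos: [517.1, 126.0, 7.5]
ee_rot: [0.114, 1.55, -0.094]
contact_force: [-6.6, 0.8, 1.9]
grip_width: 0.23
t: 16.2
tcp_pos: [517.1, 126.0, 7.4]
ee_rot: [0.114, 1.551, -0.094]
contact_force: [-6.3, 2.1, 1.8]
grip_width: 0.229
t: 16.28
tcp_pos: [517.2, 125.9, 7.3]
ee_rot: [0.114, 1.552, -0.094]
contact_force: [-9.0, 2.4, 2.0]
grip_width: 0.234
t: 16.37
tcp_pos: [517.2, 125.8, 7.1]
ee_rot: [0.114, 1.554, -0.094]
contact_force: [-7.7, 1.6, 1.0]
grip_width: 0.234
```

```bash
python3 -m creep '[[0,0,-2,0],[0,0,-4,0],[0,0,-8,0],[0,0,-8,0],[0,0,-8,0],[0,0,0,0]]'
python3 - <<'E'
from h import *
from plant import arm
s=arm.sense(); print(s["tcp_pos"],s["grip_width"],s["contact_force"]); print(R.from_rotvec(s["ee_rot"]).as_matrix().round(3))
d=cap("side"); cv2.imwrite("pics/s7.png",cv2.resize(d["image"][150:250,160:340,::-1],None,fx=4.4,fy=4.4,interpolation=cv2.INTER_CUBIC))
d=cap("scene"); cv2.imwrite("pics/c7.png",cv2.resize(d["image"][130:280,180:380,::-1],None,fx=4,fy=4,interpolation=cv2.INTER_CUBIC))
E
```

```text
t: 16.87
tcp_pos: [486.3, 130.1, 7.1]
ee_rot: [0.114, 1.55, -0.094]
contact_force: [-0.6, 0.3, 0.1]
grip_width: 0.228
[486.34570399 130.07005737   7.05022415] 0.22802503399804688 [-0.59985339  0.26818247  0.14218415]
[[ 0.019  0.132  0.991]
 [ 0.012  0.991 -0.133]
 [-1.     0.014  0.017]]
```

View pics/s7.png

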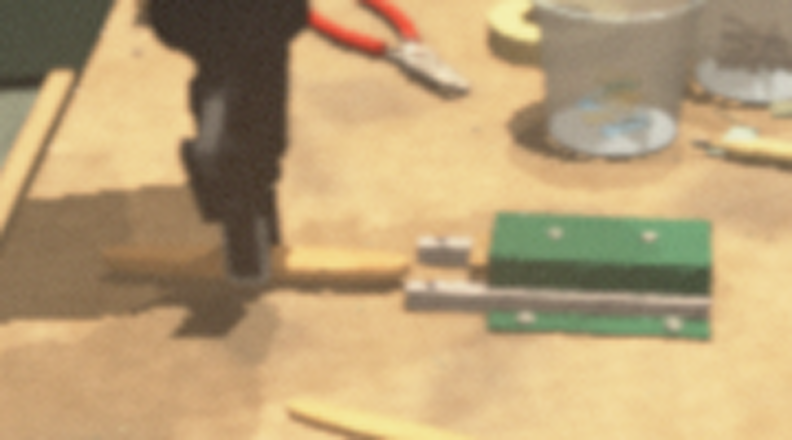

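View pics/c7.png

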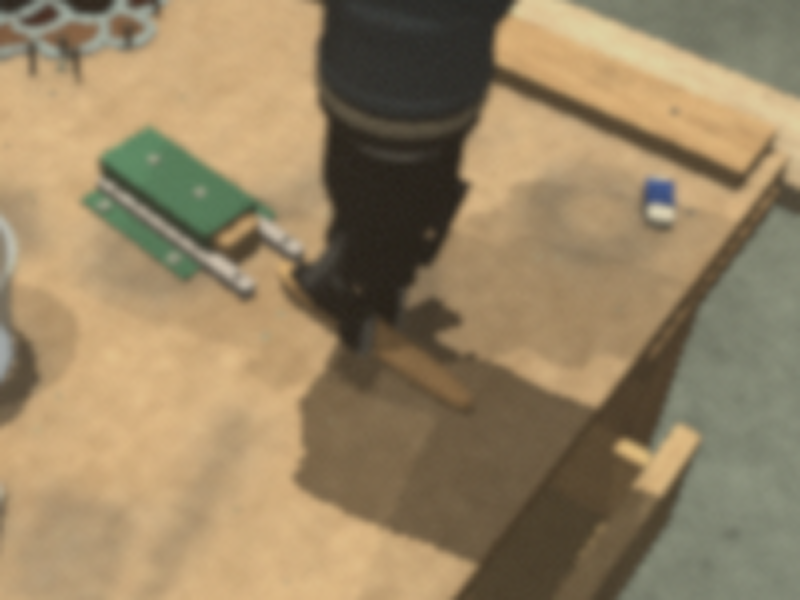

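```bash
python3 -m creep '[[-8,0,0,0],[-20,0,0,0],[-20,10,-4,0],[-2,24,-8,0],[0,30,-10,0],[0,30,-10,0],[0,30,-10,0],[0,20,-7,0],[0,4,-1,0],[0,0,0,0]]'; python3 -m creep '[[0,0,0,-5],[0,0,0,-6.5],[0,0,0,-6.5],[0,0,0,-6.5],[0,0,0,-6.5],[0,0,0,-5],[0,0,0,0],[0,0,0,0]]'
python3 - <<'E'
from h import *
from plant import arm
s=arm.sense(); print(s["tcp_pos"],s["grip_width"],s["contact_force"]); m=R.from_rotvec(s["ee_rot"]).as_matrix(); print(m.round(3), m.T@([455.8,284.9,2]-s["tcp_pos"]))
E
```

```text
t: 17.8
tcp_pos: [460.0, 289.9, 67.9]
ee_rot: [0.121, 1.543, -0.094]
contact_force: [0.0, 0.4, -0.3]
grip_width: 0.23
t: 18.47
tcp_pos: [463.2, 283.0, 70.4]
ee_rot: [-0.396, 1.502, 0.406]
contact_force: [0.3, -0.0, -0.9]
grip_width: 0.231
[463.20175797 282.97549718  70.38464961] 0.23102077487643555 [ 0.2717637  -0.03752591 -0.90995435]
[[ 0.028 -0.491  0.871]
 [ 0.014  0.871  0.491]
 [-1.    -0.002  0.031]] [68.16963631  5.43575883 -7.63565616]
```

```bash
python3 -m creep '[[8,2.7,-3.8,-2],[13,2.7,-3.8,0],[13,0,0,0],[12,0,0,0],[8,0,0,0],[5,0,0,0],[2,0,0,0],[0,0,0,0]]'
python3 - <<'E'
from h import *
from plant import arm
s=arm.sense(); print(s["tcp_pos"],s["grip_width"],s["contact_force"]); m=R.from_rotvec(s["ee_rot"]).as_matrix(); print(m.round(3), m.T@([455.8,284.9,2]-s["tcp_pos"]))
E
```

```text
t: 19.13
tcp_pos: [458.1, 281.3, 8.6]
ee_rot: [-0.404, 1.498, 0.413]
contact_force: [0.2, -0.7, 0.1]
grip_width: 0.231
[458.11742906 281.34192305   8.63465866] 0.23102808495157806 [ 0.19545809 -0.65121858  0.11503296]
[[ 0.031 -0.5    0.866]
 [ 0.014  0.866  0.499]
 [-0.999 -0.003  0.034]] [ 6.61020879  4.26005527 -0.45404125]
```

```bash
python3 -m creep '[[2,3.5,0,0],[1.5,0,0,0],[0,0,0,0]]';python3 -m creep '[[0.5,0,0,0],[0.5,0,0,0],[0,0,0,0]]'
```

```text
t: 19.38
tcp_pos: [457.1, 285.0, 6.0]
ee_rot: [-0.402, 1.497, 0.412]
contact_force: [0.1, 0.3, -0.9]
grip_width: 0.231
t: 19.63
tcp_pos: [457.5, 285.5, 5.6]
ee_rot: [-0.402, 1.496, 0.412]
contact_force: [-0.4, -0.4, -1.3]
grip_width: 0.231
```

```bash
python3 -m creep '[[1,0,0,0],[0.7,0,0,0],[0,0,0,0]]';python3 -m creep '[[0.7,0,0,0],[0.3,0,0,0]]'
```

```text
t: 19.88
tcp_pos: [457.8, 285.7, 4.1]
ee_rot: [-0.401, 1.495, 0.412]
contact_force: [-0.2, -0.5, -0.3]
grip_width: 0.231
t: 20.05
tcp_pos: [457.9, 285.7, 3.1]
ee_rot: [-0.401, 1.495, 0.412]
contact_force: [0.3, -0.5, 1.2]
grip_width: 0.231
```

Nearly touching; release.

```bash
python3 -m creep '[[0,0,0,0],[0,0,0,0],[0,0,0,0],[0,0,0,0],[0,0,0,0],[0,0,0,0]]' 50; python3 -m creep '[[-4,0,0,0],[-10,0,0,0],[-20,0,0,0],[-25,0,0,0],[-25,0,0,0],[-25,0,0,0],[-15,0,0,0],[0,0,0,0],[0,0,0,0]]'
python3 - <<'E'
from h import *
d=cap("wrist"); d.update(); print({k:v.tolist() if hasattr(v,'tolist') else v for k,v in d.items() if k!="image"})
cv2.imwrite("pics/w8.png",cv2.resize(d["image"][:,:,::-1],None,fx=1.5625,fy=1.5625))
d=cap("side"); cv2.imwrite("pics/s8.png",cv2.resize(d["image"][110:290,130:370,::-1],None,fx=3.3333,fy=3.3333,interpolation=cv2.INTER_CUBIC))
E
```

```text
t: 20.55
tcp_pos: [457.9, 285.6, 3.0]
ee_rot: [-0.401, 1.495, 0.412]
contact_force: [0.2, 0.0, -0.2]
grip_width: 0.588
t: 21.3
tcp_pos: [452.5, 282.9, 138.1]
ee_rot: [-0.401, 1.494, 0.412]
contact_force: [0.4, 0.3, -0.0]
grip_width: 0.584
{'fov_y': 65.70646984690485, 'cx': 252.5877994734699, 'cy': 194.1471300525219, 'origin': [380.5904192393756, 241.95352147909378, 277.25826529453474], 'attitude': [-0.21062652615059618, -0.3563388912776765, 2.068755655614623], 'fish': True}
```

View pics/w8.png

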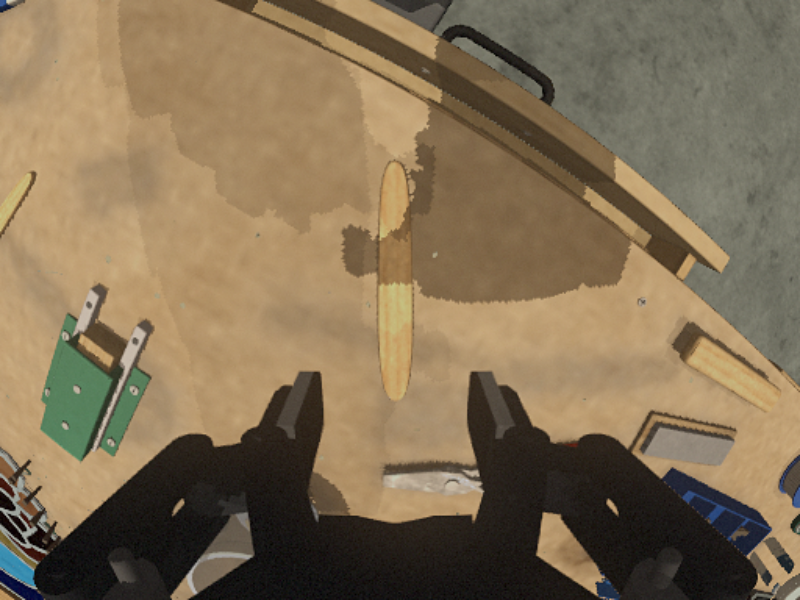

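View pics/s8.png

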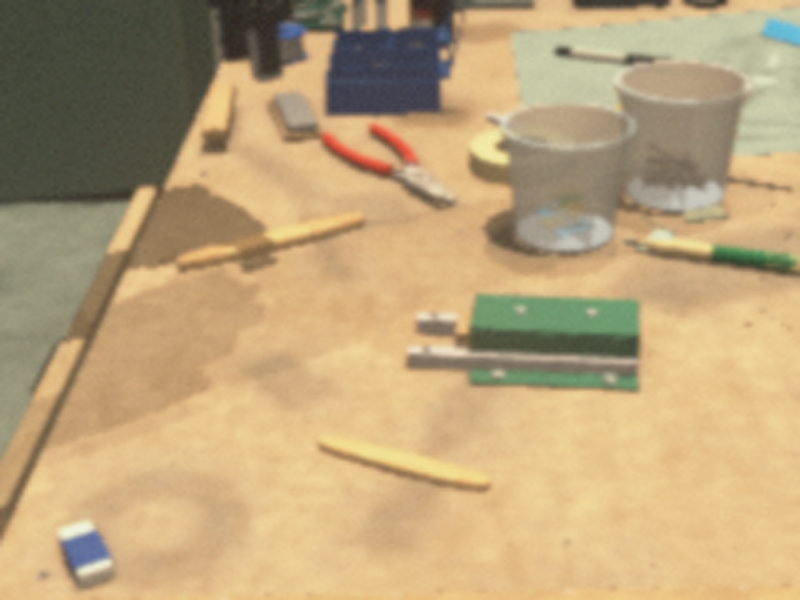

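```bash
python3 -c "
from plant import ticket;print(ticket.hand_in())"
```

```text
the job is handed in; nothing more can be done
None
```

I nudged the beech block home with the fid, laid the fid back down flat, and handed the job in at about 21 s. No verdict came back.

- **Push:** The block slid at about 1–2 N. Over roughly the last 3 mm the force rose to about 3–4 N, which fits the touch pin giving way. The fid then stopped dead at TCP x ≈ 517 mm while I raised the push. The highest reading was about 9 N, well under the 20 N that would drive the stop back.
- **Block:** After I backed the fid off, the pictures showed the block straight between the rails, with its rear face roughly 7–10 mm in front of the mouth. That is inside the expected 5–35 mm.
- **Fid:** I let it go within about 2–3 mm of where I picked it up. The last wrist and side pictures show it flat and at its old place and angle.
- **Rest of the scene:** The pot of glass crumbs stood where it was, and the gripper was raised clear, touching nothing.

The stop and pin can't be seen under the hood, so "solid against the stop" rests on the force rise and the stall. The scene and wrist cameras disagreed by about 4 mm on the block's sideways position, so I aimed between them; the fid tip still met its rear face squarely enough.

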